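# Roll the carving blank to its mark and chock it

## Task

Roll the round wooden blank along the board by pushing lightly on its top with closed fingertips, in several strokes if need be, keeping the fingertips on it as it climbs over the low lip strips, until it lies against the fence over the pencil marks; do not grip it or shove it from the side. Then set the wedge-ended chock on the board behind it and slide it, sloping face first, through the gap between the lips until it presses snugly on the blank, gently, and let go. Leave the plain offcut, the mallet and the chisel where they are.

Things in the scene. Friction and masses are not known exactly. Their poses are not given: they have to be found in the camera images.
- board: Fixed plywood rolling board, 305 x 160 mm, 18 mm thick, on the bench. Origin on its underside at bench level; local +x is the rolling direction, z up. It covers local x -140..165, y -80..80 mm, upper face at z 18 mm. A fence 45 mm high above that face spans the width at x 135..160 mm.
- mark (a point): Point on the board's upper face midway between the two short pencil marks, at board local (100, 0, 18) mm, with the board's axes. The blank's axis lies right above it when the blank touches the fence.
- lips (a point): Mid-point between the two lip strips, on the board's upper face at board local (75, 0, 18) mm, board axes. The strips lie across the board, each 6 mm (x) by 32 mm (y), at y 28..60 and -60..-28 mm, leaving a 56 mm gap. Both stand equally proud of the face, by 2 to 6.5 mm (it differs each time); the blank rises that much as it rolls over them.
- blank_center (a point): Centre of the blank: round of hard pale wood, 70 mm diameter, 120 mm long, 0.25 to 0.5 kg, lying across the board before the lips; local x is its axis. It rolls easily; a slow roll dies within a few cm. Its top moves twice as far as it does, so roll in strokes: set down behind the crown, draw forward, lift. Lifted off half-way up the lips it rolls back. Touch only its top 20 mm, under 20 N.
- chock_grip (a point): Centre (16 mm up) of the square rear part of the dark wood chock, 90 x 36 x 32 mm high, 75 g, loose on the bench on the robot's side of the board; it may have swapped places with the offcut. Local +x points to its toe. The square part runs from 30 mm behind to 38 mm ahead of here, then a 55 degree face slopes down to the toe. Grip it across its 36 mm width.
- chock_toe (a point): Foot of the chock's sloping face, on its underside, 60 mm ahead of the grip centre; the chock's axes. With the blank against the fence and the face bearing on it, the toe lies 18 mm before the mark. Press it on the blank with 4 to 10 N; over 20 N is too much.
- offcut: Bystander: plain rectangular offcut of the same dark wood, 90 x 36 x 32 mm; origin under its centre, x along its length.
- mallet: Bystander: round carver's mallet standing on its head to the right of the board, 90 mm diameter, 235 mm high; origin under its centre.
- chisel: Bystander: chisel lying on the bench to the left of the board, 257 mm long, 26 mm thick; origin under its middle, x to the blade.
Things that resemble listed ones, but are neither listed nor needed, are in the scene too. Of the things shaped like the part that bears blank_center, the wooden one is meant.

How it is judged (in metres and radians):
On the way, in this order (a step that is already met when the one before it is completed fails the run):
1. the blank rides up on the lip strips under the fingertips (z of blank_center in the frame of board above 0.0542 m and x of blank_center in the frame of board above 0.05 m and contact force between the fingers and blank above 0.3 N), for 0.02 s.
2. the blank lies still over the mark, past the lips (horizontal distance between blank_center and mark below 0.02 m and x of blank_center in the frame of mark above -0.012 m and z of blank_center in the frame of board below 0.054 m and linear speed of blank below 0.03 m/s), for 0.2 s.
3. the chock is pressed against the blank (contact force between chock and blank above 2 N and x of chock_toe in the frame of mark above -0.024 m and z of chock_toe in the frame of board above 0.015 m), for 0.1 s.
At the end, for the whole second after the job is handed in: The blank lies at rest against the fence, its centre within 6 mm of the mark along the board and 20 mm overall, square within 0.08 rad. The chock lies flat behind it, at rest, toe at most 24 mm before the mark, within 18 mm of the middle, pointing along the board within 0.2 rad (x of blank_center in the frame of mark between -0.006 and 0.006 m and horizontal distance between blank_center and mark below 0.02 m and z of blank_center in the frame of board below 0.0545 m and angle between the x axis of blank and the y axis of board, either way round below 0.08 rad and x of chock_toe in the frame of mark above -0.024 m and y of chock_toe in the frame of mark between -0.018 and 0.018 m and z of chock_toe in the frame of board between 0.015 and 0.021 m and angle between chock_grip's own z axis and vertical below 0.1 rad and angle between the x axis of chock_grip and the x axis of board, either way round below 0.2 rad and linear speed of each of blank, chock below 0.02 m/s); the robot touches nothing.
It fails at once if the fingers press the blank with more than 20 N (contact force between the fingers and blank above 20 N).
It fails at once if the fingers touch the blank below its upper part (gripping or shoving it from the side) (contact force between the fingers and blank above 1 N and height (world z) of the grasp point below 0.083 m).
It fails at once if the chock is rammed into the blank with more than 20 N (contact force between chock and blank above 20 N).
It fails at once if the chock pushes the blank before it is over the mark (contact force between chock and blank above 1 N and x of blank_center in the frame of mark below -0.014 m).
It fails at once if a bystander is moved (distance of any of offcut, mallet, chisel from where it was at the start of the episode above 0.02 m).
It also fails if it takes over 72 s, if anything falls off the work surface, if the arm or the gripper's body presses on something with over 40 N, if the wrist force passes 120 N, or if a joint passes its speed limit or range.

## Robot

A 6-joint arm with a two-finger parallel gripper is mounted at the origin on the work surface. World frame = base frame: x ahead of the robot, y to its left, z up, the work surface at z = 0. Lengths are in mm, angles in degrees, forces in N, time in s.
With the tool pointing down it reaches from about 350 to 850 mm from the base axis. Payload 8.1 kg.
Tool frame: the origin (TCP) lies midway between the tips of the shut fingers; the grasp point (between the pads) lies 19 mm behind it (r.grasp_offset is the distance from the TCP to the grasp point, in mm); z points along the fingers, x is the direction in which the jaws open and shut, and the axes are right-handed (so a half turn about z gives the same grasp; the last joint's range is limited). The gripper opens to 85 mm and grips with 20 to 120 N. Pads are 22 mm wide; open, the fingers measure 114 mm over their backs; the gripper's body (76 mm by 85 mm) begins 54 mm behind the grasp point. The pads swing forward as they close: fully open they stand 13 mm farther back than shut.
Start: joints at [-68.778, 7.471, 85.268, -0, 87.261, -4.893], TCP at [264.128, -538.741, 231.292] pointing down, gripper open.
Joint ranges: [-169.43, 169.43], [-51.17, 129.36], [1.28, 143.12], [-76.62, 256.62], [0, 156.53], [-152.29, 152.29]. Speed limits (degrees/s): [136.94, 136.94, 159.86, 180, 180, 180].

## Interface

Orientations are given as [roll, pitch, yaw] about the fixed x, y, z axes, in that order (R = Rz(yaw) Ry(pitch) Rx(roll)).
In Python, from bench import r, optics, hand_in gives the robot as it stands.
- The arm moves only by the shell command python3 -m pendant 'ROWS' [FORCE]. ROWS is JSON, a list of rows, each a list of 5 numbers: the opening, from 0 (shut) to 1 (fully open), then the shift along the tool's x, y, z in mm, then the turn about the tool's z in degrees. A call has 1 to 10 rows; each row shifts and turns the commanded pose from where the row before left it, along the tool's axes as they then stand; what a row does not reach is not made up. A row lasts 1/10 s, in which the tool goes at most 50 mm and 8.59 degrees, less where a joint would pass 70% of its speed; a pose out of reach is approached as far as the arm can. A call with a gripper value outside its range is refused whole. The fingers move at their own pace and stop on an object; FORCE is the grip in N (left out, the last holds). Time passes only in rows, so rows that do not move let the fingers close. It gives the time, the measured TCP pose, the force and the opening at its end, in the units of the state.
- r.sense(): the state, without advancing time (a new reading comes with each control period).
- optics.snapshot(name): name is "scene" or "top" or "wrist"; returns (picture, depth): 480x640x3 uint8, blue, green, red; 480x640 float32, mm along the optical axis (not along the pixel's ray), 0 where there is no reading.
- optics.camera_params(name): a dict with "camera_matrix" (3x3 intrinsics, pixels), "k1" (the pictures are not rectified: a ray, as slopes to the right and down, at radius r is drawn at 1 + k1 r^2 times it, then the intrinsics apply), "eye" and "orientation" of the camera in the world. Camera axes: x right, y down, z forward; pixel columns grow to the right and rows downward; lengths in mm; the calibration is good to about 2 mm. A picture is of the moment at which its call begins: read the wrist's pose just before it. camera_params takes no time and is no camera call; for the wrist camera it gives the pose at the moment of the call.
- hand_in(): hands the job in, once; it reports no verdict.
Trained networks look in the newest picture that a camera, given by its name, has taken for a name from the list of things; names that differ only in an ending like _2 or _b are one class to them, and where a whole thing is asked for, a point or a joint stands for the part that bears it (a point fixed in the world has none). Each returns a list of dicts, best first, with "score" (0 to 1); they miss things now and then, are a little off and sometimes report something else, mostly with a low value. They report only what shows in the picture. A call takes as long as a camera call. They do not tell look-alikes from the thing itself.
- optics.search_frame(camera, query): "at" ([x, y, z] in mm, in world coordinates, good to about 4 mm: the middle of the surface that is visible of it).
The state is a dict: "time": time; "joint_pos": joint angles; "qd": joint speeds; "joint_efforts": joint torques, N m; "tool_pos": TCP position; "tcp_rot": TCP orientation; "ft_force": force on the tool from outside, world axes, zero at the start; "wrist_torque": the same for the moment, N m; "finger_gap": finger opening in mm.
Only numpy, scipy, OpenCV 4.12 (cv2) and the standard library are available. Lean on these libraries where they do the work, as an engineer would, in place of code of your own. Each camera call takes 0.05 s, during which the arm holds its last target. There are 200 camera calls.

## Working session

There is one attempt and no reset: what is moved stays moved. The work goes in short steps, Python scripts to look and compute and a shell command to move; the robot and the scene stay as the last step left them, time stands still between calls to the robot, and variables do not carry over. Pictures are saved under pics/ and viewed, about 8 in all and at most 12, crops included, and the job is handed in when it is done.

```bash
mkdir -p pics; ls
cat > h.py <<'E'
import numpy as np, cv2
from scipy.spatial.transform import Rotation as Ro
from bench import r, optics, hand_in
def cam(n):
    p=optics.camera_params(n); K=np.array(p["camera_matrix"]); o=p["orientation"]
    R=np.array(o) if np.shape(o)==(3,3) else Ro.from_euler('xyz',o,degrees=True).as_matrix()
    return K,p["k1"],np.array(p["eye"]),R
def slopes(n,c,u,v):
    K,k1,e,R=c; x=(np.asarray(u,float)-K[0,2])/K[0,0]; y=(np.asarray(v,float)-K[1,2])/K[1,1]
    a,b=x.copy(),y.copy()
    for _ in range(20):
        s=1+k1*(a*a+b*b); a,b=x/s,y/s
    return a,b
def cloud(n,d,c):
    v,u=np.mgrid[:480,:640]; a,b=slopes(n,c,u,v)
    return (np.stack([a*d,b*d,d],-1)@c[3].T)+c[2]
def onplane(n,c,u,v,z):
    a,b=slopes(n,c,u,v); w=np.stack([a,b,np.ones_like(a)],-1)@c[3].T
    return c[2]+w*((z-c[2][2])/w[...,2])[...,None]
def px(c,P):
    K,k1,e,R=c; q=(np.asarray(P)-e)@R; a=q[...,0]/q[...,2]; b=q[...,1]/q[...,2]; s=1+k1*(a*a+b*b)
    return np.stack([K[0,0]*a*s+K[0,2],K[1,1]*b*s+K[1,2]],-1)
E
python3 - <<'E'
from h import *
print(r.sense())
print(optics.camera_params("top"))
for n in("scene","top"):
    im,d=optics.snapshot(n); cv2.imwrite(f"pics/{n}0.png",im); np.savez(f"{n}0.npz",im=im,d=d)
    for q in("board","blank_center","chock_grip","chock_toe","offcut","mallet","chisel","mark","lips"):
        print(n,q,[(np.round(a["at"]).tolist(),round(a["score"],2)) for a in optics.search_frame(n,q)])
E
```

```text
pics
{'time': 0.0, 'joint_pos': array([-6.87775019e+01,  7.51488178e+00,  8.53306639e+01,  1.83938179e-03,
        8.72608230e+01, -4.89188783e+00]), 'qd': array([ 0.01024904,  0.00382406, -0.0864238 ,  0.03496197, -0.05243011,
       -0.04144515]), 'joint_efforts': array([-9.47252738e-04, -5.69389737e+01, -5.00560176e+01, -4.12269392e-04,
        1.41888141e-02,  2.05202127e-05]), 'tool_pos': array([ 263.93918653, -538.21168886,  230.23351584]), 'tcp_rot': array([-1.79989099e+02,  1.05824640e-01, -6.38856936e+01]), 'ft_force': array([-0.32916725, -0.56751997, -0.17604175]), 'wrist_torque': array([ 0.07131533,  0.01481   , -0.01987448]), 'finger_gap': 85.48944343991342}
{'camera_matrix': array([[553.03723875,   0.        , 316.05020612],
       [  0.        , 553.03723875, 246.76613077],
       [  0.        ,   0.        ,   1.        ]]), 'k1': -0.08494431342879738, 'eye': array([ 509.27252823,  -36.37342805, 1181.12496128]), 'orientation': array([-177.41410041,    1.36328048,  -90.57687198])}
scene board [([639.0, 48.0, 13.0], 0.91)]
scene blank_center [([632.0, 18.0, 84.0], 0.93),
[... 344 characters left out ...]
l [([610.0, 386.0, 13.0], 0.67)]
scene mark [([638.0, 49.0, 23.0], 0.86), ([497.0, 96.0, 31.0], 0.46)]
scene lips [([638.0, 48.0, 18.0], 0.87), ([501.0, 101.0, 32.0], 0.33)]
top board [([622.0, -23.0, 22.0], 0.83), ([491.0, 94.0, 31.0], 0.42)]
top blank_center [([617.0, 8.0, 84.0], 0.89), ([334.0, 87.0, 66.0], 0.73), ([822.0, 32.0, 66.0], 0.67)]
top chock_grip [([486.0, 95.0, 30.0], 0.79)]
top chock_toe [([489.0, 90.0, 31.0], 0.85)]
top offcut [([461.0, -60.0, 31.0], 0.81)]
top mallet [([564.0, -360.0, 110.0], 0.6)]
top chisel [([596.0, 381.0, 20.0], 0.88), ([616.0, 4.0, 84.0], 0.31)]
top mark [([620.0, -24.0, 22.0], 0.76), ([489.0, 90.0, 27.0], 0.35)]
top lips [([626.0, -24.0, 18.0], 0.59)]
```

View pics/top0.png

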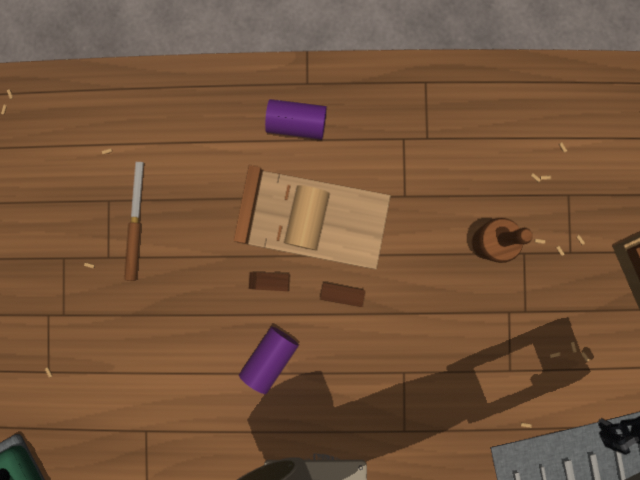

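View pics/scene0.png

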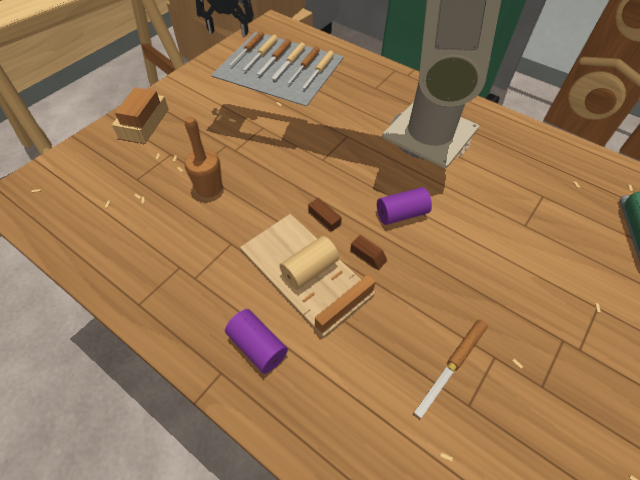

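Top view: fence at left (248,205), so the rolling direction is about world +y. The blank is at (308,217), the dark blocks at (269,281) and (342,293), and the purple rollers are decoys. Next I measure the poses.

```bash
cat > m.py <<'E'
from h import *
def board_fit(P,d,c0=(622,-20)):
    z=P[...,2]; m=(d>0)&(np.hypot(P[...,0]-c0[0],P[...,1]-c0[1])<230)
    return z,m
E
python3 - <<'E'
from h import *
f=np.load("top0.npz"); im,d=f["im"],f["d"]; c=cam("top"); P=cloud("top",d,c); z=P[...,2]
m=(d>0)
bench=np.median(z[m&(P[...,0]>300)&(P[...,0]<800)&(abs(P[...,1])<400)]); print("bench z",bench)
near=m&(np.hypot(P[...,0]-620,P[...,1]+20)<210)
def rect(mask,name):
    mask=cv2.morphologyEx(mask.astype(np.uint8),cv2.MORPH_OPEN,np.ones((2,2)))
    n,l,s,_=cv2.connectedComponentsWithStats(mask)
    for k in range(1,n):
        if s[k,4]<150: continue
        q=P[l==k]; print(name,s[k],"rect",cv2.minAreaRect(q[:,:2].astype(np.float32)),"mean",q.mean(0).round(1),"z pct",np.percentile(q[:,2],[5,50,95]).round(1))
zz=z-bench
rect(near&(zz>9)&(zz<26),"face"); rect(near&(zz>50)&(zz<75),"fence"); rect(near&(zz>70),"blanktop"); rect(near&(zz>24)&(zz<40),"blocks")
x0=[230,150]; crop=im[150:310,230:400]; cv2.imwrite("pics/crop0.png",cv2.resize(crop,None,fx=4.5,fy=3.7,interpolation=cv2.INTER_CUBIC)[:600,:800])
i2=np.load("scene0.npz")["im"][190:345,230:400]; cv2.imwrite("pics/crop1.png",cv2.resize(i2,None,fx=4.5,fy=3.8,interpolation=cv2.INTER_CUBIC))
E
```

```text
bench z 1.6404094576629404
face [ 250  172  141   98 7710] rect ((607.2635498046875, -15.504776000976562), (276.8128967285156, 183.84266662597656), 78.5833740234375) mean [616.4 -24.4  23. ] z pct [14.7 19.  23. ]
fence [277 116  49  21 670] rect ((669.3515625, 16.40621566772461), (321.76690673828125, 100.54835510253906), 0.8944951295852661) mean [807.7   7.4  69. ] z pct [49.2 64.7 72.4]
fence [ 235  167   27   77 1001] rect ((586.3821411132812, 90.95664978027344), (267.43023681640625, 130.82977294921875), 32.73301696777344) mean [647.3 126.8  66.8] z pct [43.1 63.5 67.2]
fence [285 186  16  58 169] rect ((625.4091186523438, 35.35773468017578), (11.031131744384766, 116.89118957519531), 74.43218994140625) mean [624.2  36.   74.4] z pct [69.  75.2 79.8]
fence [315 193  16  58 254] rect ((592.998779296875, -23.020483016967773), (30.32526969909668, 166.8350372314453), 88.75934600830078) mean [611.8 -23.7  57.4] z pct [17.1 64.5 73.5]
blanktop [ 287  186   41   64 1760] rect ((595.3682250976562, 7.124568939208984), (173.61477661132812, 84.11940002441406), 0.9532098174095154) mean [617.5   5.8  87.2] z pct [72.1 85.2 90.7]
blocks [255 273  36  19 602] rect ((488.8650817871094, 42.178524017333984), (39.636417388916016, 157.40536499023438), 0.4293752908706665) mean [488.6  82.4  32.4] z pct [ 3.  32.6 36.4]
blocks [322 284  44  24 737] rect ((470.71331787109375, -68.22162628173828), (90.30980682373047, 61.95151901245117), 77.8258056640625) mean [460.5 -65.   36.8] z pct [ 2.  32.5 36.6]
```

View pics/crop1.png

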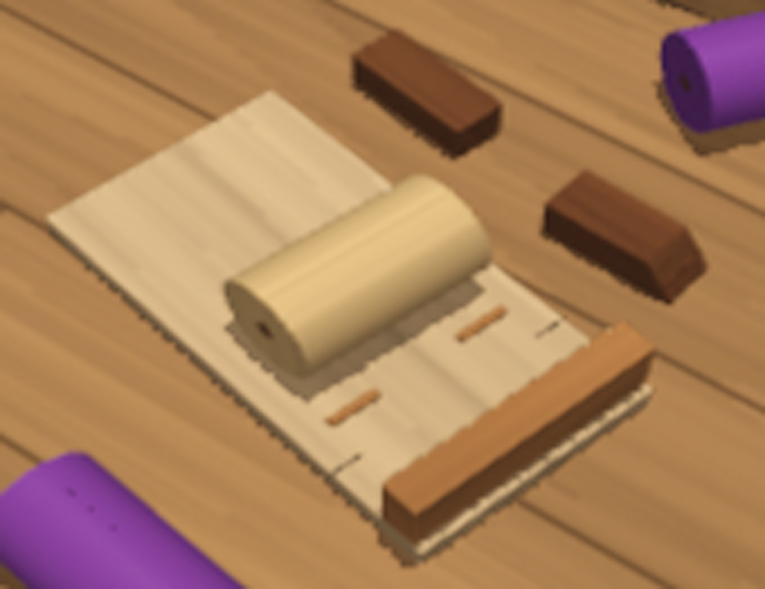

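The lower dark block (toe toward the fence) at about (487,92) is the chock, and the other is the plain offcut. Now a robust fit by colour and plane.

```bash
cat > fit.py <<'E'
from h import *
from scipy.optimize import least_squares
def comp(mask,seed):
    mask=cv2.morphologyEx(mask.astype(np.uint8),cv2.MORPH_OPEN,np.ones((3,3)))
    n,l=cv2.connectedComponents(mask); k=l[seed[1],seed[0]]
    if k==0:
        v,u=np.nonzero(l); i=np.argmin((u-seed[0])**2+(v-seed[1])**2); k=l[v[i],u[i]]
    return l==k
def planar(n,c,mask,z):
    v,u=np.nonzero(cv2.morphologyEx(mask.astype(np.uint8),cv2.MORPH_GRADIENT,np.ones((3,3))) & mask.astype(np.uint8))
    return onplane(n,c,u,v,z)
def cyl(P,d,c0,rad=60,zlo=62):
    m=(d>0)&(np.hypot(P[...,0]-c0[0],P[...,1]-c0[1])<rad)&(P[...,2]>zlo)&(P[...,2]<100); q=P[m]
    # axis: point (x0,y0,zc) at x=c0x, dir (cos,sin)
    def f(p):
        y0,t,zc=p; s=(q[:,1]-y0)*np.cos(t)-(q[:,0]-c0[0])*np.sin(t); return np.hypot(s,q[:,2]-zc)-35
    s=least_squares(f,[c0[1],-0.15,53],loss="soft_l1",f_scale=1.5)
    y0,t,zc=s.x; a=(q[:,0]-c0[0])*np.cos(t)+(q[:,1]-y0)*np.sin(t)
    return s.x,np.percentile(a,[1,99]),q
E
python3 - <<'E'
from fit import *
f=np.load("top0.npz"); im,d=f["im"],f["d"]; c=cam("top"); P=cloud("top",d,c)
hsv=cv2.cvtColor(im,cv2.COLOR_BGR2HSV).astype(int)
for n,p in(("ply",(350,220)),("bench",(330,265)),("blank",(308,215)),("chock top",(265,283)),("chock",(265,277)),("off",(342,292)),("fence",(250,205))): print(n,hsv[p[1],p[0]])
pale=(hsv[...,1]<125)&(hsv[...,2]>125); m=comp(pale,(350,230))
v,u=np.nonzero(m); print("pale",u.min(),u.max(),v.min(),v.max(),m.sum())
q=planar("top",c,m,18.0); q=q[(abs(q[:,1]+20)<170)]
rc=cv2.minAreaRect(q[:,:2].astype(np.float32)); print(rc, cv2.boxPoints(rc).round(1).tolist())
x,e,_=cyl(P,d,(617,6)); print("cyl",x,np.degrees(x[1]),e)
cv2.imwrite("pics/crop2.png",cv2.resize(im[255:315,235:375],None,fx=5.6,fy=5.6,interpolation=cv2.INTER_CUBIC))
E
```

```text
ply [ 16 109 168]
bench [ 14 141 127]
blank [ 17 118 195]
chock top [ 10 155  82]
chock [ 11 158  76]
off [ 11 156  90]
fence [ 12 159 135]
pale 249 389 171 268 9386
((619.6122436523438, -15.938858032226562), (276.033203125, 160.97396850585938), 78.38985443115234) [[513.0, -134.89999389648438], [670.7000122070312, -167.3000030517578], [726.2000122070312, 103.0999984741211], [568.5, 135.5]]
cyl [ 9.14981235 -0.23425923 53.84710432] -13.422065212645268 [-55.05583845  57.72691787]
```

View pics/crop2.png

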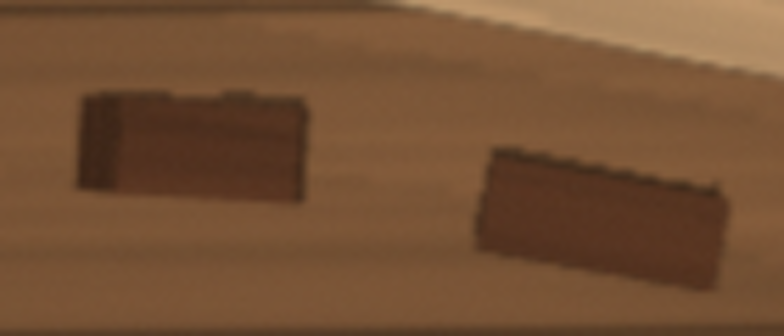

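```bash
python3 -m pendant '[[0.0,0,0,0,0]]'
python3 - <<'E'
from h import *
c=cam("wrist"); s=r.sense(); print(s["tool_pos"],s["tcp_rot"],c[2],c[3])
E
```

```text
time: 1.1
tool_pos: [264.1, -538.8, 231.3]
tcp_rot: [180.0, -0.0, -63.9]
ft_force: [-0.1, -0.2, -0.7]
finger_gap: 73.1
[ 264.10649701 -538.7557398   231.298282  ] [ 1.79998837e+02 -1.58012359e-03 -6.38865422e+01] [ 338.85855086 -502.45060249  373.59110046] [[ 0.44060107 -0.84875662 -0.2923746 ]
 [-0.8977023  -0.41698917 -0.14230468]
 [-0.00113501  0.32516494 -0.94565664]]
```

The sloping face shows at the left end (crop x 78–120), with the toe toward +y, which confirms the chock. I turn the tool to the board's axes and travel over.

```bash
python3 -m pendant '[[0,0,0,0,-7.47],[0,0,0,0,-7.47],[0,0,0,0,-7.47],[0,0,0,0,-7.47],[0,0,0,0,-7.47],[0,0,0,0,-7.47],[0,0,0,0,-7.48]]'; python3 -m pendant '[[0,14.8,-37.4,5,0],[0,14.8,-37.4,5,0],[0,14.8,-37.4,5,0],[0,14.8,-37.4,5,0],[0,14.8,-37.4,5,0],[0,14.8,-37.4,5,0],[0,14.8,-37.4,5,0],[0,14.8,-37.4,5,0]]'; python3 -m pendant '[[0,14.8,-37.4,5,0],[0,14.8,-37.4,5,0],[0,14.8,-37.4,5,0],[0,14.8,-37.4,5,0],[0,14.8,-37.4,5,0],[0,14.8,-37.4,5,0],[0,14.8,-37.4,5,0],[0,14.8,-37.4,5,0],[0,0,0,0,0]]'
python3 - <<'E'
from fit import *
s=r.sense(); print(s["tool_pos"],s["tcp_rot"],s["joint_pos"],s["finger_gap"],s["ft_force"])
c=cam("wrist"); im,d=optics.snapshot("wrist"); cv2.imwrite("pics/w1.png",im); np.savez("w1.npz",im=im,d=d)
P=cloud("wrist",d,c); x,e,_=cyl(P,d,(617,6)); print("cyl",x,np.degrees(x[1]),e); print("eye",c[2])
E
```

```text
time: 1.8
tool_pos: [264.1, -538.7, 231.3]
tcp_rot: [-180.0, 0.0, -11.3]
ft_force: [-0.5, 0.6, 0.4]
finger_gap: 0.3
time: 2.6
tool_pos: [440.9, -268.0, 191.3]
tcp_rot: [180.0, -0.0, -11.6]
ft_force: [2.0, -0.2, -0.2]
finger_gap: -0.3
time: 3.5
tool_pos: [617.5, 4.3, 150.1]
tcp_rot: [-179.9, 0.0, -11.4]
ft_force: [-0.9, -0.4, -0.9]
finger_gap: -0.2
[617.45659907   4.32390517 150.14258171] [-1.79913127e+02  4.91537564e-02 -1.13543033e+01] [-4.40978387 13.00343589 87.64449247  0.09378243 79.39037496  6.92725895] -0.18392827624862634 [-0.87743588 -0.36284616 -0.87953195]
cyl [10.35202767 -0.23150485 52.5016974 ] -13.264250778881616 [-55.9458105   58.01575138]
eye [633.38852542  85.73918377 292.54602663]
```

View pics/w1.png

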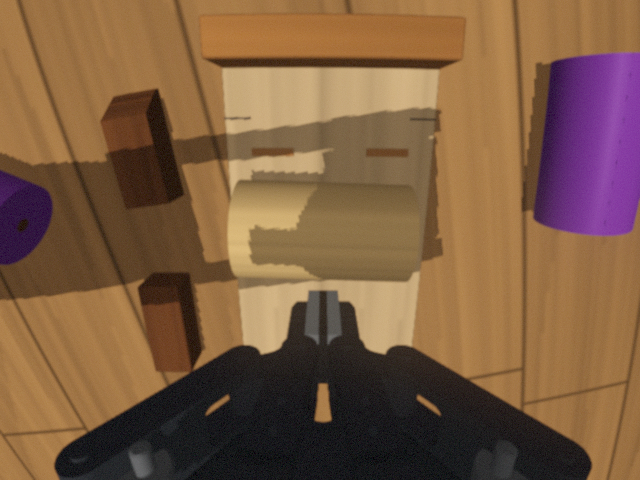

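Wrist view: marks at v≈119, lips at v≈152 (u 252–294 and 366–408), and the closed fingertips behind the blank at (322,300). I cross-check the board frame from these features.

```bash
cat >> h.py <<'E'
B0=np.array([620.0,-14.0]); BY=np.radians(78.4)
def tob(p):
    p=np.asarray(p,float)[...,:2]-B0; cx=np.cos(BY); sx=np.sin(BY)
    return np.stack([p[...,0]*cx+p[...,1]*sx,-p[...,0]*sx+p[...,1]*cx],-1)
def tow(x,y):
    return B0+np.array([x*np.cos(BY)-y*np.sin(BY),x*np.sin(BY)+y*np.cos(BY)])
E
python3 - <<'E'
from fit import *
f=np.load("w1.npz"); im,d=f["im"],f["d"]
c=cam("wrist"); P=cloud("wrist",d,c)
pts={"lipL":[(252,152),(294,152)],"lipR":[(366,152),(408,152)]}
for k,v in pts.items(): print(k,tob(onplane("w",c,*np.array(v).T,22.)).round(1).tolist())
v=np.array([(224,118),(437,120)]); print("marks",tob(onplane("w",c,*v.T,18.)).round(1).tolist())
v=np.array([(222,68),(438,68)]); print("fence base",tob(onplane("w",c,*v.T,18.)).round(1).tolist())
for k,m in (("lipL",(slice(150,155),slice(258,290))),("lipR",(slice(150,155),slice(370,404))),("face",(slice(130,145),slice(240,420))),("face2",(slice(160,172),slice(300,360)))): print(k,"z",np.median(P[m][...,2]),P[m][...,2].std())
x0,t=10.35,-.2315
print("blank centre board",tob([618,x0]),"offaxis deg",np.degrees(t)+90-78.4, "tip",tob(r.sense()["tool_pos"]))
E
```

```text
lipL [[73.3, 61.4], [73.3, 29.3]]
lipR [[73.6, -25.4], [73.9, -57.6]]
marks [[98.3, 82.1], [97.7, -78.9]]
fence base [[133.5, 81.1], [134.4, -76.3]]
lipL z 21.41419533699809 0.6992253976554476
lipR z 21.331850187291707 0.741830715895409
face z 17.903531491844547 17.51996439612716
face2 z 17.86795084096093 17.71980406878572
blank centre board [23.45050149  6.85539788] offaxis deg -1.6639729572785598 tip [15.2000513   6.55587126]
```

Board frame agrees within 2 mm, and the lips are about 3.5 mm proud. I descend behind the crown.

```bash
python3 -m pendant '[[0,0,2,12,0],[0,0,2,12,0],[0,0,0,12,0],[0,0,0,12,0],[0,0,0,9,0],[0,0,0,0,0]]'; python3 -m pendant '[[0,0,0,1.5,0],[0,0,0,1.5,0],[0,0,0,0,0]]'; python3 -m pendant '[[0,0,0,1,0],[0,0,0,1,0],[0,0,0,0,0]]'
```

```text
time: 4.15
tool_pos: [614.0, -4.2, 92.0]
tcp_rot: [180.0, 0.2, -11.6]
ft_force: [-0.2, -0.2, 0.5]
finger_gap: 0.1
time: 4.45
tool_pos: [615.8, -4.0, 91.8]
tcp_rot: [-180.0, -0.0, -11.6]
ft_force: [-0.3, 0.1, 0.2]
finger_gap: -0.3
time: 4.75
tool_pos: [615.5, -4.0, 89.3]
tcp_rot: [180.0, -0.0, -11.6]
ft_force: [-0.4, -0.2, 0.8]
finger_gap: 0.1
```

```bash
python3 -m pendant '[[0,0,0,1,0],[0,0,0,0,0]]';python3 -m pendant '[[0,0,0,0.7,0],[0,0,0,0,0]]'; python3 -m pendant '[[0,0,0,0.7,0],[0,0,0,0,0]]'
```

```text
time: 4.95
tool_pos: [615.4, -4.0, 88.1]
tcp_rot: [180.0, 0.0, -11.6]
ft_force: [-0.5, -0.3, -0.0]
finger_gap: 0.1
time: 5.15
tool_pos: [615.4, -4.0, 87.5]
tcp_rot: [180.0, 0.0, -11.6]
ft_force: [0.8, 0.3, 0.1]
finger_gap: 0.3
time: 5.35
tool_pos: [615.6, -4.0, 87.2]
tcp_rot: [-180.0, -0.0, -11.6]
ft_force: [-1.2, -0.0, 2.0]
finger_gap: 0.2
```

```bash
python3 -m pendant '[[0,0,0,0.5,0],[0,0,0,0,0]]'; python3 -m pendant '[[0,0,-2,0,0],[0,0,-2,0,0],[0,0,-2,0,0],[0,0,-2,0,0]]'
```

```text
time: 5.55
tool_pos: [615.6, -4.0, 87.0]
tcp_rot: [-180.0, -0.0, -11.6]
ft_force: [-2.8, 0.1, 5.7]
finger_gap: 0.2
time: 5.95
tool_pos: [617.5, 3.9, 87.6]
tcp_rot: [-180.0, -0.1, -11.6]
ft_force: [-4.0, 0.8, 8.9]
finger_gap: 0.1
```

```bash
python3 -m pendant '[[0,0,-2,-0.4,0],[0,0,-3,0,0],[0,0,-3,0,0],[0,0,-3,0,0],[0,0,-3,0,0],[0,0,-3,0,0]]'; python3 -m pendant '[[0,0,-3,0,0],[0,0,-3,0,0],[0,0,-3,0,0],[0,0,-3,0,0],[0,0,-3,0,0]]'
python3 - <<'E'
from fit import *
print(tob(r.sense()["tool_pos"]))
im,d=optics.snapshot("top"); c=cam("top");P=cloud("top",d,c); 
x,e,_=cyl(P,d,(622,25),70); print("cyl",x,np.degrees(x[1])+11.6,e, tob([622,x[0]]))
E
```

```text
time: 6.55
tool_pos: [621.3, 20.6, 88.0]
tcp_rot: [-180.0, -0.1, -11.6]
ft_force: [-1.4, -0.2, 6.6]
finger_gap: -0.0
time: 7.05
tool_pos: [624.7, 35.2, 88.0]
tcp_rot: [-180.0, -0.2, -11.6]
ft_force: [0.2, -0.1, 4.3]
finger_gap: 0.0
[49.16782708  5.29003919]
cyl [29.68412015 -0.21306406 53.82696486] -0.6076712031799154 [-56.72145211  -6.23233505] [43.19403874  6.82476157]
```

```bash
python3 -m pendant '[[0,0,-3,0,0],[0,0,-3,0,0],[0,0,-3,0.1,0],[0,0,-3,0.1,0],[0,0,-2,0.1,0],[0,0,-1,0,0],[0,0,0,0,0]]'; python3 -m pendant '[[0,0,0,-6,0],[0,0,0,-6,0],[0,0,10,0,0],[0,0,12,0,0],[0,0,6,0,0],[0,0,0,0,0]]'
python3 - <<'E'
from fit import *
print(tob(r.sense()["tool_pos"]))
im,d=optics.snapshot("wrist"); c=cam("wrist");P=cloud("wrist",d,c); 
x,e,_=cyl(P,d,(622,33),70); print("cyl",x,np.degrees(x[1])+11.6,e, tob([622,x[0]]))
E
```

```text
time: 7.8
tool_pos: [627.9, 49.9, 87.5]
tcp_rot: [-180.0, -0.2, -11.6]
ft_force: [3.8, -0.4, 4.8]
finger_gap: 0.1
time: 8.4
tool_pos: [620.3, 21.0, 98.0]
tcp_rot: [180.0, 0.0, -11.7]
ft_force: [0.3, -0.4, -0.0]
finger_gap: 0.2
[34.31160802  6.71739889]
cyl [38.05419828 -0.23096246 52.62272928] -1.6331740705203188 [-56.10382952  61.46964343] [51.39316012  8.50779948]
```

```bash
python3 -m pendant '[[0,0,0,6,0],[0,0,0,5,0],[0,0,0,0.6,0],[0,0,0,0,0]]'; python3 -m pendant '[[0,0,0,0.6,0],[0,0,0,0,0]]'; python3 -m pendant '[[0,0,0,0.4,0],[0,0,0,0,0]]'
```

```text
time: 8.85
tool_pos: [621.0, 22.8, 87.0]
tcp_rot: [-180.0, -0.0, -11.6]
ft_force: [-0.7, -0.2, 4.1]
finger_gap: -0.1
time: 9.05
tool_pos: [621.1, 22.8, 86.9]
tcp_rot: [-180.0, -0.0, -11.6]
ft_force: [-3.4, -0.6, 8.5]
finger_gap: 0.1
time: 9.25
tool_pos: [621.1, 22.8, 86.8]
tcp_rot: [-180.0, -0.0, -11.6]
ft_force: [-4.5, -0.2, 10.0]
finger_gap: -0.3
```

```bash
python3 -m pendant '[[0,0,-2,-0.3,0],[0,0,-2,-0.2,0],[0,0,-2,-0.1,0]]'
```

```text
time: 9.55
tool_pos: [622.5, 28.8, 87.4]
tcp_rot: [-180.0, -0.0, -11.6]
ft_force: [-3.5, 0.2, 9.8]
finger_gap: 0.1
```

```bash
python3 -m pendant '[[0,0,-2,0,0],[0,0,-1,0,0]]'
```

```text
time: 9.75
tool_pos: [623.2, 31.9, 87.6]
tcp_rot: [-180.0, -0.1, -11.5]
ft_force: [-2.8, 0.3, 11.5]
finger_gap: -0.2
```

```bash
python3 -m pendant '[[0,0,-2,-0.5,0],[0,0,-2,-0.4,0]]'
```

```text
time: 9.95
tool_pos: [624.0, 35.6, 88.0]
tcp_rot: [-180.0, -0.1, -11.6]
ft_force: [-0.1, -1.1, 5.4]
finger_gap: 0.2
```

```bash
python3 -m pendant '[[0,0,-2,-0.4,0],[0,0,-2,-0.4,0]]'
```

```text
time: 10.15
tool_pos: [625.0, 39.2, 88.5]
tcp_rot: [180.0, -0.1, -11.6]
ft_force: [1.7, -1.2, 3.2]
finger_gap: -0.2
```

```bash
python3 -m pendant '[[0,0,-1.5,0.1,0],[0,0,-1.5,0,0]]'
```

```text
time: 10.35
tool_pos: [625.7, 41.9, 88.9]
tcp_rot: [180.0, -0.1, -11.6]
ft_force: [0.5, -1.3, 7.4]
finger_gap: 0.0
```

```bash
python3 -m pendant '[[0,0,-2,0,0]]'
```

```text
time: 10.45
tool_pos: [626.2, 43.8, 89.1]
tcp_rot: [180.0, -0.1, -11.6]
ft_force: [-0.9, -2.0, 9.6]
finger_gap: -0.3
```

```bash
python3 -m pendant '[[0,0,-2,-0.4,0],[0,0,-2,-0.4,0]]'
```

```text
time: 10.65
tool_pos: [627.0, 47.8, 89.9]
tcp_rot: [-180.0, -0.1, -11.6]
ft_force: [1.5, -1.7, 8.2]
finger_gap: 0.1
```

```bash
python3 -m pendant '[[0,0,-2,-0.25,0],[0,0,-2,-0.25,0]]'
```

```text
time: 10.85
tool_pos: [627.8, 51.9, 90.4]
tcp_rot: [-180.0, -0.1, -11.6]
ft_force: [2.0, -1.4, 7.7]
finger_gap: -0.3
```

```bash
python3 -m pendant '[[0,0,-2,-0.1,0],[0,0,-2,-0.1,0]]'
```

```text
time: 11.05
tool_pos: [628.7, 55.8, 90.8]
tcp_rot: [-180.0, -0.1, -11.6]
ft_force: [0.3, -1.5, 9.0]
finger_gap: -0.0
```

```bash
python3 -m pendant '[[0,0,-2,-0.1,0],[0,0,-2,-0.1,0],[0,0,-2,-0.1,0]]'
```

```text
time: 11.35
tool_pos: [630.0, 61.8, 91.2]
tcp_rot: [-180.0, -0.1, -11.6]
ft_force: [0.6, -1.6, 8.6]
finger_gap: 0.3
```

```bash
python3 -m pendant '[[0,0,-2,0,0],[0,0,-2,0,0],[0,0,-2,0,0]]'
```

```text
time: 11.65
tool_pos: [631.2, 67.8, 91.3]
tcp_rot: [-180.0, -0.1, -11.6]
ft_force: [1.0, 0.5, 9.3]
finger_gap: -0.3
```

```bash
python3 -m pendant '[[0,0,-2,0,0],[0,0,-2,0,0]]'
```

```text
time: 11.85
tool_pos: [632.0, 71.8, 91.2]
tcp_rot: [-180.0, -0.1, -11.6]
ft_force: [1.0, -0.7, 7.3]
finger_gap: -0.0
```

```bash
python3 -m pendant '[[0,0,-2,0.1,0],[0,0,-2,0.1,0],[0,0,-2,0.1,0]]'
```

```text
time: 12.15
tool_pos: [633.3, 77.8, 90.8]
tcp_rot: [-179.9, -0.1, -11.6]
ft_force: [2.9, 0.9, 7.2]
finger_gap: 0.2
```

```bash
python3 -m pendant '[[0,0,-2,0.2,0],[0,0,-2,0.2,0],[0,0,-2,0.3,0]]'
```

```text
time: 12.45
tool_pos: [634.5, 83.7, 90.0]
tcp_rot: [-179.9, -0.1, -11.6]
ft_force: [2.6, 0.8, 6.9]
finger_gap: 0.2
```

```bash
python3 -m pendant '[[0,0,-2,0.5,0],[0,0,-2,0.6,0]]'
```

```text
time: 12.65
tool_pos: [635.4, 87.8, 89.0]
tcp_rot: [-179.9, -0.1, -11.6]
ft_force: [3.0, 1.1, 8.1]
finger_gap: 0.1
```

```bash
python3 -m pendant '[[0,0,-2,0.6,0],[0,0,-2,0.6,0]]'
```

```text
time: 12.85
tool_pos: [636.2, 91.9, 87.9]
tcp_rot: [-179.9, -0.2, -11.6]
ft_force: [3.3, 2.0, 7.8]
finger_gap: -0.1
```

```bash
python3 -m pendant '[[0,0,-2,0.5,0],[0,0,-2,0.6,0]]'
```

```text
time: 13.05
tool_pos: [636.9, 95.9, 86.5]
tcp_rot: [-179.9, -0.1, -11.6]
ft_force: [2.6, 2.5, 6.3]
finger_gap: -0.1
```

```bash
python3 -m pendant '[[0,0,-2,0.5,0],[0,0,-2,0.5,0]]'
python3 - <<'E'
from fit import *
print(tob(r.sense()["tool_pos"]))
im,d=optics.snapshot("top"); c=cam("top");P=cloud("top",d,c); 
x,e,_=cyl(P,d,(637,75),55); print("cyl",x,np.degrees(x[1])+11.6,e, tob([637,x[0]]))
E
```

```text
time: 13.25
tool_pos: [637.5, 99.7, 85.2]
tcp_rot: [-179.9, -0.1, -11.6]
ft_force: [2.9, 1.8, 4.5]
finger_gap: 0.2
[114.91689062   5.76126658]
cyl [73.49449002 -0.22949428 56.142736  ] -1.54905357555924 [-48.97262512  51.9151449 ] [89.12576156  0.94043092]
```

```bash
python3 -m pendant '[[0,0,0,-5,0],[0,0,2,-10,0],[0,0,15,0,0],[0,0,18,0,0],[0,0,5,0,0],[0,0,0,0,0]]'
python3 - <<'E'
from fit import *
print(tob(r.sense()["tool_pos"]))
for n in("top","wrist"):
    im,d=optics.snapshot(n); c=cam(n);P=cloud(n,d,c); 
    x,e,q=cyl(P,d,(640,82),50,72); print(n,"cyl",x,np.degrees(x[1])+11.6,e, tob([640,x[0]]),len(q))
cv2.imwrite("pics/w2.png",im)
E
```

```text
time: 13.9
tool_pos: [627.9, 57.8, 99.1]
tcp_rot: [180.0, 0.1, -11.7]
ft_force: [0.5, 0.0, -0.7]
finger_gap: -0.0
[71.95121719  6.66579809]
top cyl [87.1482254  -0.10254721 53.885232  ] 5.72447787260251 [-48.80490442 -24.45374801] [103.10385657   0.7471699 ] 121
wrist cyl [85.3656173  -0.20171927 52.62215787] 0.0423370516994801 [-46.69868199  48.06973836] [101.35765779   0.38872677] 21081
```

View pics/w2.png

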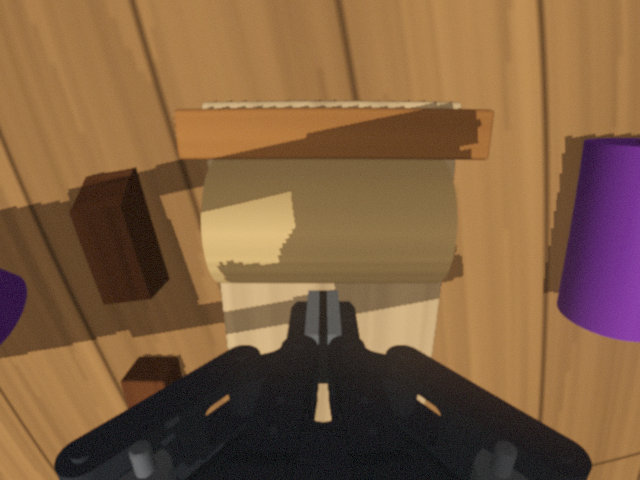

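The blank lies square against the fence (board x ≈101, yaw error ≈0°), with the chock at left around (115,235). I move to inspect the chock.

```bash
python3 -m pendant '[[0,0,5,-20,0],[0,-26,10,-20,0],[0,-26,10,-20,0],[0,-26,10,-20,0],[0,-26,10,0,0],[0,-28,10,0,0],[0,0,0,0,0],[0,0,0,0,0]]'
python3 - <<'E'
from fit import *
s=r.sense(); print(s["tool_pos"],s["tcp_rot"])
c=cam("wrist"); im,d=optics.snapshot("wrist"); cv2.imwrite("pics/w3.png",im); P=cloud("wrist",d,c); np.savez("w3.npz",im=im,d=d,P=P,eye=c[2],R=c[3])
m=(d>0)&(P[...,2]>27)&(P[...,2]<36)&(abs(P[...,0]-487)<60)&(abs(P[...,1]-92)<70)
m=cv2.morphologyEx(m.astype(np.uint8),cv2.MORPH_OPEN,np.ones((5,5)))
n,l,st,ce=cv2.connectedComponentsWithStats(m)
for k in range(1,n):
    if st[k,4]>300:
        q=P[l==k]; rc=cv2.minAreaRect(q[:,:2].astype(np.float32)); print(st[k],rc,cv2.boxPoints(rc).round(1).tolist(),np.median(q[:,2]))
E
```

```text
time: 14.8
tool_pos: [488.1, 32.6, 179.8]
tcp_rot: [-180.0, -0.1, -11.6]
ft_force: [0.2, -0.3, 0.1]
finger_gap: -0.1
[488.13833377  32.64730381 179.79629715] [-1.79977242e+02 -5.74284185e-02 -1.15675784e+01]
[ 283  110   54   92 3811] ((488.16815185546875, 85.75131225585938), (71.20162963867188, 36.16495132446289), 86.51802825927734) [[468.0, 51.29999923706055], [504.1000061035156, 49.099998474121094], [508.3999938964844, 120.19999694824219], [472.29998779296875, 122.4000015258789]] 31.64077103407061
```

View pics/w3.png

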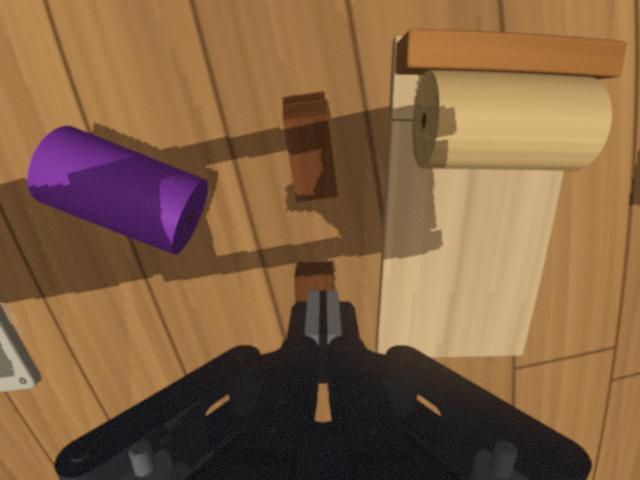

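The chock is clear at (310,145): rear end (486,50), yaw 86.5°. The grip centre is then about (488,80). I grasp it there.

```bash
python3 -m pendant '[[0.7,0,0,0,-8.1],[0.7,-1,-16,20,0],[0.7,-1,-16,20,0],[0.7,-1.1,-15.4,20,0],[0.7,0,0,20,0],[0.7,0,0,20,0],[0.7,0,0,0,0]]' 40; python3 -m pendant '[[0.7,0,0,20,0],[0.7,0,0,20,0],[0.7,0,0,15,0],[0.7,0,0,10,0],[0.7,0,0,8,0],[0.7,0,0,3,0],[0.7,0,0,0,0]]'
```

```text
time: 15.55
tool_pos: [486.3, 80.2, 76.4]
tcp_rot: [180.0, 0.3, -3.4]
ft_force: [-0.5, 0.0, -1.3]
finger_gap: 59.6
time: 16.25
tool_pos: [488.2, 79.8, 3.6]
tcp_rot: [-180.0, 0.0, -3.5]
ft_force: [0.3, -0.3, 0.4]
finger_gap: 59.5
```

```bash
python3 -m pendant '[[0,0,0,0,0],[0,0,0,0,0],[0,0,0,0,0],[0,0,0,0,0],[0,0,0,0,0],[0,0,0,0,0]]' 30; python3 -m pendant '[[0,0,0,-10,0],[0,0,0,-20,0],[0,0,0,-20,0],[0,0,0,-20,0],[0,0,0,-20,0],[0,0,0,0,0]]'
python3 - <<'E'
from fit import *
s=r.sense(); print(s["tool_pos"],s["tcp_rot"],s["finger_gap"])
c=cam("wrist"); im,d=optics.snapshot("wrist"); cv2.imwrite("pics/w4.png",im[100:420])
P=cloud("wrist",d,c); 
R=Ro.from_euler('xyz',s["tcp_rot"],degrees=True).as_matrix(); q=(P-s["tool_pos"])@R
for v in range(150,330,12): print(v,[(q[v,u].round(0)).tolist() for u in (300,323,345)])
E
```

```text
time: 16.85
tool_pos: [488.8, 79.8, 4.4]
tcp_rot: [-180.0, -0.1, -3.5]
ft_force: [0.2, -0.6, 6.2]
finger_gap: 35.4
time: 17.45
tool_pos: [490.1, 80.0, 97.0]
tcp_rot: [-180.0, -0.3, -3.5]
ft_force: [1.2, 0.0, -0.6]
finger_gap: 35.6
[490.13202686  79.95840073  96.98456314] [-179.9611289    -0.3100729    -3.48113415] 35.608009739526096
150 [[-16.0, -63.0, 96.0], [-0.0, -62.0, 97.0], [14.0, -62.0, 98.0]]
162 [[-16.0, -54.0, 97.0], [-0.0, -54.0, 99.0], [15.0, -54.0, 98.0]]
174 [[-16.0, -46.0, 97.0], [-0.0, -46.0, 97.0], [15.0, -46.0, 97.0]]
186 [[-10.0, -57.0, -1.0], [-0.0, -57.0, -2.0], [8.0, -57.0, -2.0]]
198 [[-10.0, -53.0, -6.0], [-1.0, -53.0, -7.0], [8.0, -53.0, -7.0]]
210 [[-10.0, -49.0, -10.0], [-1.0, -49.0, -12.0], [8.0, -49.0, -11.0]]
222 [[-9.0, -46.0, -16.0], [-1.0, -46.0, -16.0], [8.0, -46.0, -15.0]]
234 [[-9.0, -43.0, -21.0], [-1.0, -43.0, -21.0], [8.0, -42.0, -20.0]]
246 [[-9.0, -39.0, -25.0], [-1.0, -40.0, -25.0], [7.0, -39.0, -24.0]]
258 [[-9.0, -35.0, -27.0], [-1.0, -35.0, -26.0], [7.0, -36.0, -28.0]]
270 [[-9.0, -31.0, -27.0], [-0.0, -31.0, -27.0], [7.0, -31.0, -27.0]]
282 [[-9.0, -26.0, -27.0], [-0.0, -26.0, -27.0], [8.0, -26.0, -27.0]]
294 [[-9.0, -21.0, -27.0], [-0.0, -22.0, -28.0], [8.0, -22.0, -28.0]]
306 [[-9.0, -16.0, -27.0], [-0.0, -16.0, -27.0], [8.0, -16.0, -28.0]]
318 [[-9.0, -10.0, -26.0], [-0.0, -12.0, -28.0], [8.0, -10.0, -26.0]]
```

View pics/w4.png

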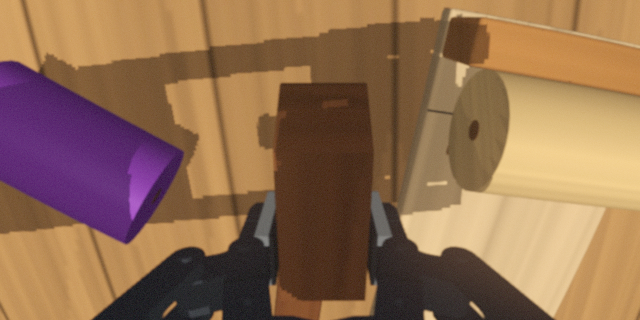

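The chock is held straight: toe at tool y ≈ −60, underside 5 mm below the TCP, gap 35.6. I carry it behind the blank.

```bash
python3 -m pendant '[[0,0,0,0,8.1],[0,0,32,0,0],[0,0,32,0,0],[0,15,32,0,0],[0,30,0,0,0],[0,30,0,0,0],[0,35,0,0,0],[0,35,0,0,0],[0,0,0,0,0],[0,0,0,0,0]]'; python3 -m pendant '[[0,0,0,15,0],[0,0,0,15,0],[0,0,0,15,0],[0,0,0,15,0],[0,0,0,5,0],[0,0,0,0,0],[0,0,0,0,0]]'
python3 - <<'E'
from fit import *
s=r.sense(); print(s["tool_pos"],tob(s["tool_pos"]),s["tcp_rot"],s["finger_gap"],s["ft_force"])
c=cam("wrist"); im,d=optics.snapshot("wrist"); cv2.imwrite("pics/w5.png",im)
P=cloud("wrist",d,c)
x,e,q=cyl(P,d,(640,82),50,72); print("cyl",x,np.degrees(x[1])+11.6,tob([640,x[0]]))
E
```

```text
time: 18.5
tool_pos: [609.7, -43.3, 91.1]
tcp_rot: [180.0, 0.2, -11.6]
ft_force: [0.3, 0.6, -0.8]
finger_gap: 35.5
time: 19.2
tool_pos: [611.0, -43.4, 28.8]
tcp_rot: [-180.0, -0.0, -11.6]
ft_force: [0.5, -0.3, 0.3]
finger_gap: 35.4
[611.02386172 -43.3992012   28.8240579 ] [-30.60363308   2.88127263] [-1.79999032e+02 -2.77625037e-02 -1.15835924e+01] 35.44623253548585 [ 0.48718926 -0.30868989  0.30843727]
cyl [84.98272178 -0.20178106 52.90203677] 0.038796888298605836 [100.98258282   0.31173493]
```

View pics/w5.png

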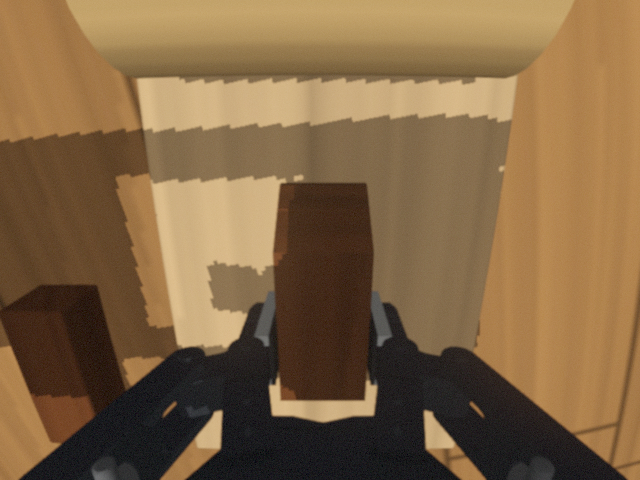

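The chock sits between the board edges (board centre u≈328, chock u≈323, so ~2 mm off) with the blank ahead. Lower to contact.

```bash
python3 -m pendant '[[0,2,0,2.5,0],[0,0,0,2,0],[0,0,0,0,0]]'; python3 -m pendant '[[0,0,0,0.7,0],[0,0,0,0,0]]';  python3 -m pendant '[[0,0,0,0.7,0],[0,0,0,0,0]]'
```

```text
time: 19.55
tool_pos: [612.7, -43.8, 23.9]
tcp_rot: [-180.0, 0.0, -11.6]
ft_force: [-0.9, -0.1, -1.5]
finger_gap: 35.3
time: 19.75
tool_pos: [612.6, -43.7, 23.2]
tcp_rot: [180.0, 0.0, -11.6]
ft_force: [0.4, 1.1, -1.0]
finger_gap: 35.8
time: 19.95
tool_pos: [612.6, -43.7, 22.5]
tcp_rot: [-180.0, 0.0, -11.6]
ft_force: [-0.7, 0.2, -0.1]
finger_gap: 35.6
```

```bash
python3 -m pendant '[[0,0,0,0.7,0],[0,0,0,0,0]]'; python3 -m pendant '[[0,0,0,0.5,0],[0,0,0,0,0]]'
```

```text
time: 20.15
tool_pos: [612.7, -43.8, 22.5]
tcp_rot: [180.0, -0.0, -11.6]
ft_force: [-3.6, -0.1, 5.2]
finger_gap: 35.7
time: 20.35
tool_pos: [612.7, -43.8, 22.4]
tcp_rot: [180.0, 0.0, -11.6]
ft_force: [-6.0, 0.7, 9.5]
finger_gap: 35.4
```

```bash
python3 -m pendant '[[0,0,-3,-0.6,0],[0,0,-6,0,0],[0,0,-6,0,0],[0,0,-6,0,0],[0,0,-6,0,0],[0,0,-6,0,0],[0,0,-6,0,0],[0,0,-4,0,0],[0,0,-2,0,0],[0,0,0,0,0]]'
python3 - <<'E'
from fit import *
s=r.sense(); print(s["tool_pos"],tob(s["tool_pos"]),s["tcp_rot"],s["finger_gap"],s["ft_force"])
E
```

```text
time: 21.35
tool_pos: [622.3, 1.1, 22.4]
tcp_rot: [-180.0, -0.0, -11.6]
ft_force: [-0.4, -0.1, 5.9]
finger_gap: 35.5
[622.2696174    1.10496004  22.40040234] [15.25281495  0.81401293] [-1.79982800e+02 -4.97202840e-02 -1.15522832e+01] 35.52800245243837 [-0.38304078 -0.12935554  5.86617379]
```

```bash
python3 -m pendant '[[0,0,-1,0,0],[0,0,-1,0,0],[0,0,-1,0,0],[0,0,0,0,0]]'; python3 -m pendant '[[0,0,-1,0,0],[0,0,0,0,0]]'
```

```text
time: 21.75
tool_pos: [622.8, 3.6, 22.4]
tcp_rot: [180.0, -0.1, -11.6]
ft_force: [-0.0, -2.8, 5.1]
finger_gap: 35.5
time: 21.95
tool_pos: [623.0, 4.6, 22.4]
tcp_rot: [180.0, -0.1, -11.6]
ft_force: [-0.5, -3.7, 5.1]
finger_gap: 35.6
```

```bash
python3 -m pendant '[[0,0,-0.7,0,0],[0,0,0,0,0]]'; python3 -m pendant '[[0,0,-0.5,0,0],[0,0,0,0,0]]'
```

```text
time: 22.15
tool_pos: [623.2, 5.2, 22.4]
tcp_rot: [180.0, -0.1, -11.6]
ft_force: [-0.3, -2.4, 5.1]
finger_gap: 35.1
time: 22.35
tool_pos: [623.2, 5.6, 22.4]
tcp_rot: [180.0, -0.1, -11.6]
ft_force: [-0.5, -3.4, 5.1]
finger_gap: 35.7
```

```bash
python3 -m pendant '[[0,0,-0.5,0,0],[0,0,0,0,0]]'; python3 -m pendant '[[0,0,-0.5,0,0],[0,0,0,0,0]]'
```

```text
time: 22.55
tool_pos: [623.4, 6.1, 22.4]
tcp_rot: [180.0, -0.1, -11.6]
ft_force: [0.1, -3.2, 5.4]
finger_gap: 35.6
time: 22.75
tool_pos: [623.4, 6.6, 22.4]
tcp_rot: [180.0, -0.1, -11.6]
ft_force: [0.6, -3.0, 5.9]
finger_gap: 35.4
```

```bash
python3 -m pendant '[[0,0,-0.5,0,0],[0,0,0,0,0]]'; python3 -m pendant '[[0,0,-0.4,0,0],[0,0,0,0,0]]'
```

```text
time: 22.95
tool_pos: [623.5, 7.1, 22.4]
tcp_rot: [180.0, -0.1, -11.6]
ft_force: [-1.2, -2.5, 5.4]
finger_gap: 35.7
time: 23.15
tool_pos: [623.6, 7.5, 22.4]
tcp_rot: [180.0, -0.1, -11.6]
ft_force: [-0.7, -3.5, 5.9]
finger_gap: 35.6
```

```bash
python3 -m pendant '[[0,0,-0.5,0,0],[0,0,0,0,0]]'; python3 -m pendant '[[0,0,-0.4,0,0],[0,0,0,0,0]]'
```

```text
time: 23.35
tool_pos: [623.7, 8.0, 22.4]
tcp_rot: [180.0, -0.0, -11.6]
ft_force: [-1.5, -3.5, 6.3]
finger_gap: 35.6
time: 23.55
tool_pos: [623.8, 8.3, 22.4]
tcp_rot: [180.0, -0.0, -11.6]
ft_force: [-0.8, -2.4, 6.6]
finger_gap: 35.5
```

```bash
python3 -m pendant '[[0,0,-0.4,0,0],[0,0,0,0,0]]'; python3 -m pendant '[[0,0,-0.4,0,0],[0,0,0,0,0]]'
```

```text
time: 23.75
tool_pos: [623.8, 8.3, 22.4]
tcp_rot: [180.0, -0.0, -11.6]
ft_force: [-1.2, -5.1, 6.5]
finger_gap: 35.6
time: 23.95
tool_pos: [623.8, 8.3, 22.4]
tcp_rot: [179.9, -0.0, -11.6]
ft_force: [-1.2, -7.3, 6.5]
finger_gap: 35.6
```

The chock has stopped on the blank and force is building. A touch more press, then check.

```bash
python3 -m pendant '[[0,0,-0.3,0,0],[0,0,0,0,0],[0,0,0,0,0],[0,0,0,0,0]]'
python3 - <<'E'
from fit import *
s=r.sense(); print(s["tool_pos"],tob(s["tool_pos"])); c=cam("wrist"); im,d=optics.snapshot("wrist"); cv2.imwrite("pics/w6.png",im); np.savez("w6.npz",im=im,d=d)
P=cloud("wrist",d,c); x,e,q=cyl(P,d,(640,82),50,72); print("cyl",x,np.degrees(x[1])+11.6,tob([640,x[0]]))
E
```

```text
time: 24.35
tool_pos: [623.8, 8.3, 22.4]
tcp_rot: [179.9, -0.0, -11.6]
ft_force: [-1.9, -8.7, 6.6]
finger_gap: 35.5
[623.77978906   8.32544343  22.40879796] [22.62948395  0.78656594]
cyl [84.95834177 -0.2029035  52.55814222] -0.025514004799967793 [100.95870076   0.30683265]
```

View pics/w6.png

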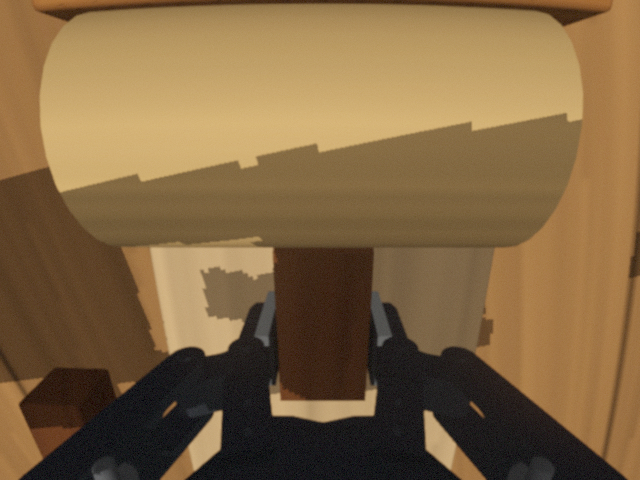

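The blank is still at the fence and the chock is centred against it, toe ≈18 mm before the mark. Release and lift.

```bash
python3 -m pendant '[[0.3,0,0,0,0],[0.7,0,0,0,0],[0.7,0,0,0,0],[0.7,0,0,0,0],[0.7,0,0,0,0],[0.7,0,0,0,0]]'; python3 -m pendant '[[0.7,0,0,-5,0],[0.7,0,0,-15,0],[0.7,0,5,-20,0],[0.7,0,10,-20,0],[0.7,0,20,-20,0],[0.7,0,20,-20,0],[0.7,0,20,-20,0],[0.7,0,0,0,0],[0.7,0,0,0,0]]'
python3 - <<'E'
from fit import *
s=r.sense(); print(s["tool_pos"],s["finger_gap"],s["ft_force"]); c=cam("wrist"); im,d=optics.snapshot("wrist"); cv2.imwrite("pics/w7.png",im)
P=cloud("wrist",d,c); x,e,q=cyl(P,d,(640,82),50,72); print("cyl",x,np.degrees(x[1])+11.6,tob([640,x[0]]))
m=(d>0)&(P[...,2]>44)&(P[...,2]<54)&(abs(P[...,0]-624)<60)&(abs(P[...,1]-8)<50)
m=cv2.morphologyEx(m.astype(np.uint8),cv2.MORPH_OPEN,np.ones((5,5)));n,l,st,ce=cv2.connectedComponentsWithStats(m)
for k in range(1,n):
    if st[k,4]>300:
        q=P[l==k]; rc=cv2.minAreaRect(q[:,:2].astype(np.float32)); print(st[k],rc,tob(cv2.boxPoints(rc)).round(1).tolist(),np.percentile(q[:,2],[10,50,90]))
optics.snapshot("top")
for k in("offcut","mallet","chisel"): print(k,[(np.round(a["at"]).tolist(),round(a["score"],2)) for a in optics.search_frame("top",k)][:2])
E
```

```text
time: 25.0
tool_pos: [623.4, 9.5, 21.7]
tcp_rot: [-180.0, 0.0, -11.6]
ft_force: [-0.1, -0.2, -0.3]
finger_gap: 59.6
time: 25.9
tool_pos: [609.2, -64.4, 143.5]
tcp_rot: [-180.0, -0.1, -11.6]
ft_force: [0.2, 0.1, -0.2]
finger_gap: 60.1
[609.18342898 -64.43774999 143.50604196] 60.06518585481868 [ 0.2147994   0.14148527 -0.20026735]
cyl [85.08947749 -0.2022099  52.62716035] 0.014226332748918935 [101.08715807   0.33320115]
[ 293   65   58  113 6236] ((624.2360229492188, 14.103778839111328), (71.16825103759766, 36.43994140625), 78.40348815917969) [[-7.2, 19.7], [-7.2, -16.7], [64.0, -16.7], [64.0, 19.7]] [48.60296671 49.62666459 50.55631651]
offcut [([460.0, -60.0, 31.0], 0.58)]
mallet [([565.0, -366.0, 109.0], 0.93)]
chisel [([597.0, 379.0, 18.0], 0.88)]
```

View pics/w7.png

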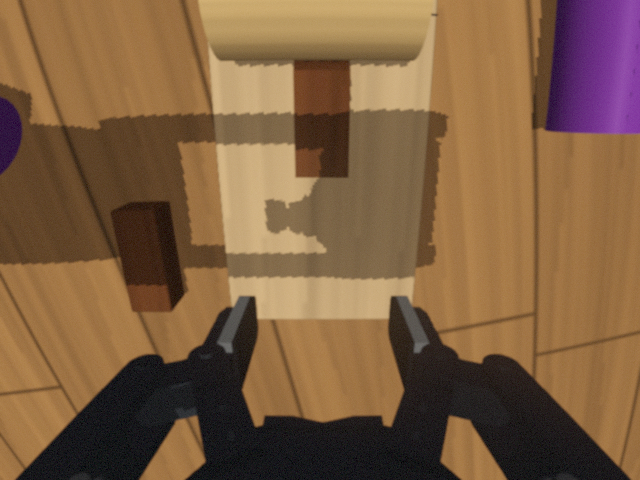

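Everything is in place: chock toe ≈82.8, blank ≈101.1 (18.3 mm apart), aligned within 0.1°, bystanders unmoved.

```bash
python3 -c "
from bench import hand_in
print(hand_in())"
```

```text
the job is handed in; nothing more can be done
None
```

I rolled the blank over the lips to the fence, pressed the chock against it, let go, and handed the job in at about 26 s of the 72 s limit. `hand_in()` reports no verdict.

**Blank:** It took two top strokes with closed fingertips. The highest force I read was 11.5 N against the 20 N limit. The fingertips stayed on it over the roughly 3.5 mm lips and partway down the far side. I then lifted off and it rolled the rest of the way to the fence.

**Chock:** I gripped it across its width, set it on the board behind the blank and slid it through the gap until the wrist read about 9 N. About 3 N of that was sliding friction, so I estimate roughly 6 N on the blank; I had no direct reading of that contact force.

**Last checks, with the arm lifted clear:**

| Check | Result |
|---|---|
| Blank along the board, in my board frame (mark at 100 mm) | 101.1 mm |
| Blank squareness to the board | within 0.1° |
| Chock toe before the blank's axis | 18.3 mm |
| Chock off the middle line | about 1.5 mm |
| Chock direction | along the board within 0.1° |
| Chock lying flat | top face at 49.6 mm, as expected |
| Offcut, mallet and chisel | within about 6 mm of their first readings, which is close to the network's accuracy |

**Disagreements:** The top and wrist cameras placed the board 1–2 mm apart, so the positions above carry that uncertainty. A top-camera fit of the blank after the roll gave a 5.7° skew, but it used only 121 points. I discarded it in favour of the wrist camera's dense fit, which showed the blank square.

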